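Tighten the die clamp bolt with the break-over torque wrench

ROBOT

A 6-joint arm with a two-finger parallel gripper is mounted at the origin on a cart in front of the work surface, level with it; the furniture and walls round the work are solid. World frame = base frame: x ahead of the robot, y to its left, z up, the work surface at z = 0. Lengths are in mm, angles in degrees, forces in N, time in s.
With the tool pointing down it reaches from about 350 to 850 mm from the base axis. Payload 8.1 kg.
Tool frame: the origin (TCP) lies between the finger pads; the fingertips stand 22 mm ahead of it and the grasp point (between the pads) lies 3 mm ahead of it (r.nose_length is the z of the fingertips in the tool frame, in mm); z points along the fingers, x is the direction in which the jaws open and shut, and the axes are right-handed (so a half turn about z gives the same grasp; the last joint's range is limited). The gripper opens to 85 mm and grips with 20 to 120 N. Pads are 22 mm wide; open, the fingers measure 114 mm over their backs; the gripper's body (76 mm by 85 mm) begins 54 mm behind the grasp point. The pads swing forward as they close: fully open they stand 13 mm farther back than shut.
Start: joints at [65.008, 7.471, 85.268, -0, 87.261, -4.893], TCP at [206.168, 563.471, 253.292] pointing down, gripper open.
Joint ranges: [-169.43, 169.43], [-51.17, 129.36], [1.28, 143.12], [-76.62, 256.62], [0, 156.53], [-152.29, 152.29]. Speed limits (degrees/s): [136.94, 136.94, 159.86, 180, 180, 180].

INTERFACE

Orientations are given as [roll, pitch, yaw] about the fixed x, y, z axes, in that order (R = Rz(yaw) Ry(pitch) Rx(roll)).
In Python, from bench import r gives the robot as it stands.
- The arm moves only by the shell command python3 -m jog 'ROWS' [FORCE]. ROWS is JSON, a list of rows, each a list of 5 numbers: the shift along the tool's x, y, z in m, then the turn about the tool's z in degrees, then the opening in per cent of the stroke, from 0 (shut) to 100 (fully open). A call has 1 to 8 rows; each row is the pose to reach, as a shift and turn from the pose measured when the call began, along the tool's axes at that moment; what a row does not reach only later rows make up. A row lasts 1/10 s, in which the tool goes at most 50 mm and 8.59 degrees, less where a joint would pass 70% of its speed; a pose out of reach is approached as far as the arm can. A call with a gripper value outside its range is refused whole. The fingers move at their own pace and stop on an object; FORCE is the grip in N (left out, the last holds). Time passes only in rows, so rows that repeat a pose let the fingers close. It gives the time, the measured TCP pose, the force and the opening at its end, in the units of the state.
- r.sense(): the state, without advancing time (a new reading comes with each control period).
- r.snapshot(name): name is "side" or "top"; returns a dict with "image" (420x560x3 uint8, red, green, blue), "K" (3x3 intrinsics, pixels), "T" (4x4, takes a point from camera to world coordinates). Camera axes: x right, y down, z forward; pixel columns grow to the right and rows downward; lengths in mm; the calibration is good to about 2 mm. A picture is of the moment at which its call begins. There is no depth.
- r.hand_in(): hands the job in, once; it reports no verdict.
Trained networks look in a picture, given as the dict that the camera call returned (one of the last four; its "shot" number tells which), for a name from the list of things; names that differ only in an ending like _2 or _b are one class to them, and where a whole thing is asked for, a point or a joint stands for the part that bears it (a point fixed in the world has none). Each returns a list of dicts, best first, with "conf" (0 to 1); they miss things now and then, are a little off and sometimes report something else, mostly with a low value. They report only what shows in the picture. A call takes as long as a camera call.
- r.search_frame(picture, label): "bbox" ([left, top, right, bottom] in pixels, round what is visible of it).
- r.pinpoint(picture, label): "uv" ([column, row] in pixels: a listed point, or the origin of a listed thing).
The state is a dict: "time": time; "joint_pos": joint angles; "qd": joint speeds; "joint_efforts": joint torques, N m; "tool_pos": TCP position; "tcp_rot": TCP orientation; "ft_force": force on the tool from outside, world axes, zero at the start; "wrist_torque": the same for the moment, N m; "finger_gap": finger opening in mm.
Only numpy, scipy, OpenCV 4.12 (cv2) and the standard library are available. Lean on these libraries where they do the work, as an engineer would, in place of code of your own. Each camera call takes 0.05 s, during which the arm holds its last target. There are 200 camera calls.

TASK

Fit the torque wrench down onto the square-headed bolt of the punch die block, and turn its handle clockwise (seen from above) until the bolt is tight and the handle breaks over at its hinge. Stop there without straining against the end of the break-over, so that the bolt is not over-tightened; then let the handle spring straight and leave the wrench sitting on the bolt. Do not knock the mug, the calculator or the staple box about.

Things in the scene. Friction and masses are not known exactly. Their poses are not given: they have to be found in the camera images.
- wrench: Head of the loose steel torque wrench (0.52 to 0.72 kg, 247 mm long), standing socket down. Origin: centre of the socket mouth on its underside, x along the straight handle, z up. Block 56 x 56 mm, 36 mm tall; in its underside a square socket 35 mm across, 24 mm deep, sides along x and y. The wrench's centre of mass is 15 to 20 mm from the origin towards the handle.
- grip_block (a point): Centre of the steel grip block on top of the wrench's head, for carrying it: 48 mm (x, along the handle) by 26 mm (y: grip across this) by 38 mm tall; it lies 12 mm from the socket axis towards the handle and 55 mm above the underside of the head (it spans 36 to 74 mm).
- wrench_handle (a joint): Break-over hinge (rad), its pin upright 47 mm from the socket's axis. 0 = straight, held by a preloaded spring; gives way when the load about the pin exceeds 0.85 N m (some 7 N sideways at handle_grip): the handle then swings clockwise from above (positive), with the resistance staying at about that, to an end stop at 0.32 where it turns solid. Clicked = over 0.10. Springs back to 0 when let go.
- handle_grip (a point): Middle of the black rubber hand grip: a level round bar 25 mm thick, 100 mm long along this frame's x (pointing away from the head), z up; 165 mm from the socket's axis, 28 mm above the underside of the head. Between head and grip the handle is a 15 mm rod.
- bolt_top (a point): Centre of the top face of the square bolt head; z up, x and y square to its sides. Head 32 mm across flats, 17 mm tall, with a 27 mm square step 4 mm high on top of that. The socket fits in four positions, with up to about 0.1 rad of play either way; with its handle to the robot's right (-y) it has room to turn clockwise.
- clamp_seat: Fixed washer under the bolt head, 72 mm wide, origin at the centre of its underside; its top is 6 mm above that, 34 mm above the worktop and 21 mm below bolt_top. The wrench is home when its underside lies on it. Its yaw means nothing. The bolt turns clockwise with 0.3 N m of drag through an unknown 0.1 to 0.45 rad; then it is snug and stops dead.
- bolt_shank (a joint): Elastic twist of the bolt's shank (rad, positive clockwise), a gauge of the torque on the bolt: 0.05 rad per N m. About 0.06 to 0.07 when the wrench clicks; above 0.11 the bolt is over-tightened and spoilt. It goes back towards 0 when the load is taken off.
- die_block: Fixed grey base plate of the die block, 130 x 130 x 18 mm, with a dark strap and an aluminium die bar on it up to 28 mm; origin at the centre of its underside; the bolt is over its middle.
- mug: Bystander: white mug with dots, 93 mm tall, about 92 mm wide with its handle to its -y; origin under it.
- calculator: Bystander: desk calculator, 118 x 72 x 16 mm, origin at the centre of its underside.
- staple_box: Bystander: small red carton of staples, 38 x 82 x 28 mm, origin at the centre of its underside.

How it is judged (in metres and radians):
On the way, in this order (a step that is already met when the one before it is completed fails the run):
1. the wrench sits fully home on the bolt head (horizontal distance between wrench and bolt_top below 0.004 m and z of wrench in the frame of bolt_top below -0.017 m and angle between wrench's own z axis and vertical below 0.12 rad), for 0.2 s.
2. with the wrench home, the handle breaks over under the bolt's load (all of step 1 and value of joint wrench_handle above 0.1 rad and value of joint bolt_shank above 0.02 rad), for 0.1 s.
At the end, for the whole second after the job is handed in: The wrench is still home on the bolt (socket centre within 4 mm of the bolt's axis, its underside at least 17 mm below the bolt's top, tilt under 0.12 rad), the handle straight again (under 0.04 rad), the bolt relieved of load (twist under 0.03 rad) and the wrench at rest (all of step 1 and value of joint wrench_handle below 0.04 rad and value of joint bolt_shank below 0.03 rad and linear speed of wrench below 0.02 m/s); the robot touches nothing.
It fails at once if the bolt is over-tightened (shank twist over 0.11 rad, about 2.2 N m) (value of joint bolt_shank above 0.11 rad).
It fails at once if the mug is disturbed (moved over 30 mm) (distance of mug from where it was at the start of the episode above 0.03 m).
It fails at once if the calculator is disturbed (moved over 30 mm) (distance of calculator from where it was at the start of the episode above 0.03 m).
It fails at once if the staple box is disturbed (moved over 30 mm) (distance of staple_box from where it was at the start of the episode above 0.03 m).
It also fails if it takes over 64 s, if anything falls off the work surface, if the arm or the gripper's body presses on something with over 40 N, if the wrist force passes 120 N, or if a joint passes its speed limit or range.

## Working session

There is one attempt and no reset: what is moved stays moved. The work goes in short steps, Python scripts to look and compute and a shell command to move; the robot and the scene stay as the last step left them, time stands still between calls to the robot, and variables do not carry over. Pictures are saved under pics/ and viewed, about 8 in all and at most 12, crops included, and the job is handed in when it is done.

```bash
ls; mkdir -p pics; cat > h.py <<'E'
from bench import r
import numpy as np, cv2
def ray(p,uv):
    d=np.linalg.inv(p["K"])@[uv[0],uv[1],1]; T=np.array(p["T"]); return T[:3,3],T[:3,:3]@d
def atz(p,uv,z):
    o,d=ray(p,uv); return o+d*(z-o[2])/d[2]
def tri(a,ua,b,ub):
    o1,d1=ray(a,ua);o2,d2=ray(b,ub);d1/=np.linalg.norm(d1);d2/=np.linalg.norm(d2)
    s=np.linalg.lstsq(np.c_[d1,-d2],o2-o1,rcond=None)[0]
    p1=o1+s[0]*d1;p2=o2+s[1]*d2
    return (p1+p2)/2,np.linalg.norm(p1-p2)
def proj(p,X):
    T=np.array(p["T"]);c=T[:3,:3].T@(np.array(X)-T[:3,3]);u=p["K"]@c;return u[:2]/u[2]
def save(p,n): cv2.imwrite("pics/"+n,p["image"][:,:,::-1])
E
python3 - <<'E'
from h import *
np.set_printoptions(precision=1,suppress=True)
a=r.snapshot("top");b=r.snapshot("side");save(a,"t0.png");save(b,"s0.png")
print(a["T"],b["T"])
for l in ["wrench","grip_block","handle_grip","bolt_top","clamp_seat","die_block","mug","calculator","staple_box"]:
    x=r.pinpoint(a,l)[:2];y=r.pinpoint(b,l)[:2]
    print(l,[(np.array(i["uv"]),round(i["conf"],2)) for i in x],[(np.array(i["uv"]),round(i["conf"],2)) for i in y], tri(a,x[0]["uv"],b,y[0]["uv"]) if x and y else "")
s=r.sense();print(s)
E
```

```text
pics
[[  -0.    -1.     0.1  336.1]
 [  -1.     0.     0.    50.9]
 [  -0.    -0.1   -1.  1121.5]
 [   0.     0.     0.     1. ]] [[    1.     -0.1     0.1   272. ]
 [   -0.1    -0.6     0.8 -1199.7]
 [    0.     -0.8    -0.6  1119.6]
 [    0.      0.      0.      1. ]]
wrench [(array([364.9, 197.8]), 0.63), (array([156.9, 177.2]), 0.27)] [(array([304.1, 272.2]), 0.75)] (array([ 478.3, -164.6,   15.2]), np.float64(18.140834308244404))
grip_block [(array([363.2, 201.4]), 0.73)] [(array([302.8, 258.1]), 0.97)] (array([ 469.1, -151.6,   57.2]), np.float64(5.5059830630161395))
handle_grip [(array([365.2, 258.5]), 0.88)] [(array([250.6, 269.9]), 0.55)] (array([ 318.6, -154.1,   31.1]), np.float64(6.157180125834518))
bolt_top [(array([237.6, 185.9]), 0.6)] [(array([302.9, 183.9]), 0.7)] (array([524.9, 195.2,  46.6]), np.float64(8.04681626392947))
clamp_seat [(array([242.2, 189.9]), 0.75)] [(array([303.5, 190.4]), 0.49)] (array([521.1, 184.7,  27.2]), np.float64(1.3947460373262213))
die_block [(array([240.2, 192.7]), 0.89)] [(array([303. , 193.8]), 0.93)] (array([519. , 193.2,   6.2]), np.f
[... 185 characters left out ...]
34. ]), 0.68)] [(array([300.1, 191.3]), 0.73), (array([262.2, 166.4]), 0.58)] (array([ 479.8,  416.9, -150.8]), np.float64(139.91687379639234))
staple_box [(array([267.7, 240.5]), 0.83), (array([175. , 234.1]), 0.65)] [(array([256.1, 210.9]), 0.9)] (array([367.4, 116.7,  12.9]), np.float64(13.812958121462367))
{'time': 1.0, 'joint_pos': array([65. ,  7.5, 85.3,  0. , 87.3, -4.9]), 'qd': array([ 0. , -0. , -0. , -0. , -0.1,  0.1]), 'joint_efforts': array([  0. , -56.9, -50.1,  -0. ,   0. ,  -0. ]), 'tool_pos': array([206.2, 563.5, 253.3]), 'tcp_rot': array([-180. ,    0. ,   69.9]), 'ft_force': array([-0.5, -0.5, -0. ]), 'wrist_torque': array([-0.,  0.,  0.]), 'finger_gap': 84.97641235914651}
```

```bash
python3 - <<'E'
import cv2
a=cv2.imread("pics/t0.png")[120:320,120:460];b=cv2.imread("pics/s0.png")[120:320,170:370]
cv2.imwrite("pics/v1.png",cv2.resize(a,None,fx=2.3,fy=2.3,interpolation=2))
cv2.imwrite("pics/v2.png",cv2.resize(b,None,fx=3,fy=3,interpolation=2))
E
```

```text
(no output)
```

View pics/v1.png

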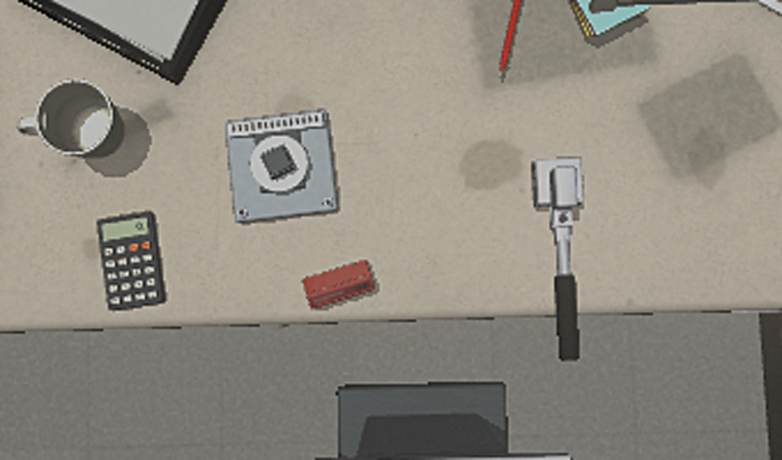

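View pics/v2.png

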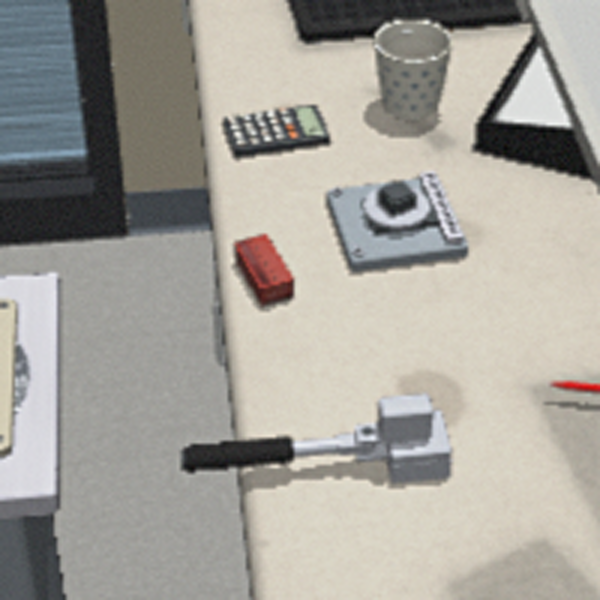

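The top view shows the wrench on the right, head at crop (557,185), with its handle towards the robot and overhanging the table edge. The die block is at (280,165), its bolt turned about 25°, and the mug, calculator and staple box lie around it. The side view agrees. Next I'll fit the yaws and positions with silhouettes.

```bash
cat > fit.py <<'E'
from h import *
from scipy.optimize import differential_evolution as DE
def box(x0,x1,y0,y1,z0,z1): return np.array([[x,y,z] for x in(x0,x1) for y in(y0,y1) for z in(z0,z1)],float)
BOLT=[box(-16,16,-16,16,-21,-4),box(-13.5,13.5,-13.5,13.5,-4,0)]
_c=lambda x,r,z:[[x,r*np.cos(t),z+r*np.sin(t)] for t in np.linspace(0,6.28,12,endpoint=False)]
HEAD=[box(-28,28,-28,28,0,36),box(-12,36,-13,13,36,74)]
GRIP=[np.array(_c(115,12.5,28)+_c(215,12.5,28))]
def pose(x,y,z,yaw):
    c,s=np.cos(yaw),np.sin(yaw); return np.array([[c,-s,0],[s,c,0],[0,0,1]]),np.array([x,y,z])
def alpha(p,parts,q,roi):
    R,t=pose(*q);u0,v0,u1,v1=roi;S=8;m=np.zeros(((v1-v0)*S,(u1-u0)*S),np.uint8)
    for P in parts:
        uv=np.array([proj(p,R@X+t) for X in P]);uv=((uv+.5-[u0,v0])*S).astype(np.float32)
        cv2.fillConvexPoly(m,cv2.convexHull(np.round(uv).astype(np.int32)),255)
    return cv2.resize(m,(u1-u0,v1-v0),interpolation=cv2.INTER_AREA)/255.
def cost(p,parts,q,roi,w=None):
    a=alpha(p,parts,q,roi).ravel();u0,v0,u1,v1=roi
    g=p["image"][v0:v1,u0:u1].reshape(-1,3).astype(float)
    k=np.ones(len(a),bool) if w is None else w.ravel()
    A=np.c_[a,1-a][k];g=g[k]
    r=g-A@np.linalg.lstsq(A,g,rcond=None)[0]; return np.minimum(np.abs(r),60).mean()
def fit(ps,parts,z,bounds,rois,ws):
    f=lambda q:sum(cost(p,parts,(q[0],q[1],z,q[2]),ro,w) for p,ro,w in zip(ps,rois,ws))
    o=DE(f,bounds,popsize=10,maxiter=40,seed=1,tol=1e-6);return o.x,o.fun
def near(p,c,R,roi):
    u0,v0,u1,v1=roi;w=np.zeros((v1-v0,u1-u0),np.uint8)
    ring=np.array([proj(p,[c[0]+R*np.cos(t),c[1]+R*np.sin(t),c[2]]) for t in np.linspace(0,6.28,40)])
    cv2.fillConvexPoly(w,np.round(ring-[u0,v0]).astype(np.int32),1);return w>0
def roi(p,c,n): u=proj(p,c).astype(int);return (u[0]-n,u[1]-n,u[0]+n,u[1]+n)
def pn(x): print(np.round(x,2))
E
cat > f1.py <<'E'
from fit import *
a=r.snapshot("top");b=r.snapshot("side")
pi=np.pi
for ps in ([a],[b],[a,b]):
    c=[521,188,40]; rs=[roi(p,c,22) for p in ps]
    ws=[near(p,[521,188,34],33,R)|near(p,[521,188,55],20,R) for p,R in zip(ps,rs)]
    x,f=fit(ps,BOLT,55,[(508,535),(174,204),(-pi/4,pi/4)],rs,ws);print("bolt",x[:2],np.degrees(x[2]),f)
for ps in ([a],[b],[a,b]):
    rs=[roi(p,[310,-170,28],30) for p in ps]
    x,f=fit(ps,GRIP,0,[(455,505),(-180,-140),(pi-.1,pi+.3)],rs,[None]*2);print("grip",x[:2],np.degrees(x[2]),f)
for ps in ([a],[b],[a,b]):
    rs=[roi(p,[490,-160,20],22) for p in ps]
    x,f=fit(ps,HEAD,0,[(455,505),(-180,-140),(pi-.1,pi+.3)],rs,[None]*2);print("head",x[:2],np.degrees(x[2]),f)
E
time python3 f1.py
```

```text
bolt [517.38497099 186.89310533] 25.292299732675964 14.68328908715495
bolt [516.13536501 190.53225116] 22.88756186587858 18.389391530319834
bolt [516.80495601 188.07810836] 23.83042586889438 36.207337273375046
grip [ 482.90884237 -154.85523566] 180.69120207122003 20.154150432655083
grip [ 481.18762468 -154.77974136] 179.9301209047879 21.796264040539327
grip [ 482.29043644 -158.98965393] 178.7956798545276 42.54401590420428
head [ 473.97371821 -155.31265609] 181.49133455330173 13.87102817509566
head [ 469.98502254 -168.13003761] 197.05633969912122 20.17792354025098
head [ 469.52582722 -168.07606876] 196.95371223831063 34.68565612488924
real	0m16.304s
user	0m14.669s
sys	0m0.172s
```

```bash
cat > go.py <<'E'
# usage: go.py x y z yaw -> shift in tool axes (m), turn about tool z (deg)
import sys; from h import *
from scipy.spatial.transform import Rotation as Ro
s=r.sense();x,y,z,yaw=map(float,sys.argv[1:])
R=Ro.from_euler("xyz",s["tcp_rot"],degrees=True)
d=R.inv().apply(np.array([x,y,z])-s["tool_pos"])/1000
t=(R.inv()*Ro.from_euler("xyz",[180,0,yaw],degrees=True)).as_euler("xyz",degrees=True)
print("shift",np.round(d,4),"turn",np.round(t,2),"t",s["time"],"pos",np.round(s["tool_pos"],1),np.round(s["tcp_rot"],2),"F",np.round(s["ft_force"],1),"M",np.round(s["wrist_torque"],2),"gap",round(s["finger_gap"],1),"q",np.round(s["joint_pos"],0))
E
python3 go.py 469 -154 200 -88
```

```text
shift [-0.5835  0.4934  0.0533] turn [  0.    0.  157.9] t 1.1 pos [206.2 563.5 253.3] [-180.    -0.    69.9] F [-0.   0.2  0.1] M [-0.04  0.02  0.01] gap 85.6 q [65.  7. 85.  0. 87. -5.]
```

```bash
python3 -m jog '[[-0.03,0.025,0.003,8,100],[-0.065,0.055,0.006,16,100],[-0.1,0.085,0.01,24,100],[-0.135,0.115,0.013,32,100],[-0.17,0.145,0.016,40,100],[-0.205,0.175,0.019,48,100],[-0.24,0.205,0.022,56,100],[-0.28,0.235,0.025,64,100]]'; python3 go.py 469 -154 200 -88
```

```text
time: 1.9
tool_pos: [331.0, 218.4, 228.5]
tcp_rot: [-180.0, -0.1, 5.6]
ft_force: [1.6, 0.6, 0.1]
finger_gap: 85.6
shift [0.1009 0.3841 0.0284] turn [-7.000e-02  3.000e-02  9.361e+01] t 1.9 pos [331.  218.4 228.5] [-1.7998e+02 -7.0000e-02  5.6100e+00] F [1.6 0.6 0.1] M [ 0.   -0.03 -0.  ] gap 85.6 q [ 26. -25. 117.  -0.  88.  20.]
```

```bash
python3 -m jog '[[0.01,0.038,0.003,8,100],[0.025,0.08,0.006,16,100],[0.037,0.125,0.01,24,100],[0.05,0.17,0.013,32,100],[0.06,0.21,0.016,40,100],[0.075,0.26,0.02,48,100],[0.085,0.3,0.023,56,100],[0.095,0.345,0.027,64,100]]'; python3 go.py 469 -154 130 -88
```

```text
time: 2.7
tool_pos: [459.8, -117.6, 201.7]
tcp_rot: [-179.9, -0.0, -58.7]
ft_force: [1.2, 0.3, -0.1]
finger_gap: 84.9
shift [0.0358 0.0112 0.0717] turn [-1.300e-01  2.000e-02  2.927e+01] t 2.7 pos [ 459.8 -117.6  201.7] [-1.7988e+02 -5.0000e-02 -5.8730e+01] F [ 1.2  0.3 -0.1] M [ 0.03  0.01 -0.02] gap 84.9 q [-21. -11. 109.   0.  82.  38.]
```

```bash
python3 -m jog '[[0.012,0.004,0.02,8,100],[0.025,0.008,0.04,16,100],[0.036,0.011,0.06,24,100],[0.036,0.011,0.07,29,100],[0.036,0.011,0.072,29,100],[0.036,0.011,0.072,29,100]]'; python3 - <<'E'
from h import *
a=r.snapshot("top");b=r.snapshot("side");save(a,"t1.png");save(b,"s1.png")
A=a["image"][160:300,310:430,::-1];B=b["image"][190:330,220:340,::-1]
cv2.imwrite("pics/v3.png",cv2.resize(np.hstack([A,B]),None,fx=3.2,fy=3.2,interpolation=2))
for p in(a,b): print(proj(p,r.sense()["tool_pos"]),r.pinpoint(p,"grip_block")[:1],r.pinpoint(p,"handle_grip")[:1])
E
python3 go.py 469 -154 63 -88
```

```text
time: 3.3
tool_pos: [469.1, -153.9, 129.6]
tcp_rot: [-179.9, 0.0, -87.6]
ft_force: [0.5, 0.0, 0.3]
finger_gap: 85.6
[369.39894601 198.37072475] [{'uv': [363.8, 200.2], 'conf': 0.59}] [{'uv': [367.1, 256.5], 'conf': 0.53}]
[305.07018676 238.88501494] [{'uv': [306.0, 258.6], 'conf': 0.96}] [{'uv': [247.4, 269.6], 'conf': 0.96}]
shift [-0.0001  0.001   0.0675] turn [-0.2  -0.02  0.33] t 3.6 pos [ 469.8 -154.   130.5] [-1.798e+02 -2.000e-02 -8.767e+01] F [-0.8 -0.2 -0.2] M [-0.03  0.06  0.  ] gap 85.3 q [-24.  -4. 110.   0.  74.  63.]
```

View pics/v3.png

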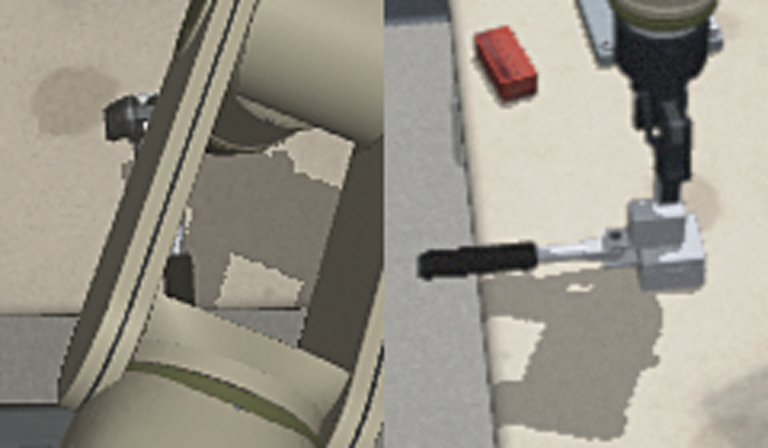

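The fingers hang over the grip block: in the side crop the block is at (657,215) and the fingers just above it. The arm hides the wrench in the top view. Going down.

```bash
python3 -m jog '[[0,0.001,0.02,0,100],[0,0.001,0.04,0,100],[0,0.001,0.055,0,100],[0,0.001,0.0675,0,100],[0,0.001,0.0675,0,100],[0,0.001,0.0675,0,100]]' ; python3 -m jog '[[0,0,0,0,50],[0,0,0,0,35],[0,0,0,0,20],[0,0,0,0,20],[0,0,0,0,20],[0,0,0,0,20],[0,0,0,0,20],[0,0,0,0,20]]' 60;  python3 go.py 469 -154 63 -88
```

```text
time: 4.2
tool_pos: [469.2, -154.1, 63.4]
tcp_rot: [-179.8, -0.0, -87.7]
ft_force: [0.3, -0.2, 0.1]
finger_gap: 85.7
time: 5.0
tool_pos: [469.6, -154.4, 63.9]
tcp_rot: [-179.7, -0.0, -87.7]
ft_force: [-0.8, -0.0, 5.2]
finger_gap: 25.6
shift [-0.0004  0.0006  0.0009] turn [-0.26 -0.05  0.34] t 5.0 pos [ 469.6 -154.4   63.9] [-1.7975e+02 -5.0000e-02 -8.7660e+01] F [-0.8 -0.   5.2] M [ 0.09  0.17 -0.02] gap 25.6 q [-24.   1. 112.   0.  66.  63.]
```

```bash
python3 -m jog '[[0,0,0,0,20],[0,0,-0.02,0,20],[0,0,-0.05,0,20],[0,0,-0.085,0,20],[0,0,-0.115,0,20],[0,0,-0.115,0,20]]' 110;  python3 go.py 522 177 180 24
```

```text
time: 5.6
tool_pos: [471.0, -155.1, 182.4]
tcp_rot: [-179.4, -0.2, -87.6]
ft_force: [1.7, -0.1, -6.2]
finger_gap: 25.0
shift [-0.3297 -0.0646  0.0018] turn [   0.4    -0.45 -111.65] t 5.6 pos [ 471.  -155.1  182.4] [-179.43   -0.2   -87.65] F [ 1.7 -0.1 -6.2] M [-0.1  -0.11 -0.  ] gap 25.0 q [-24.  -7. 107.   0.  79.  63.]
```

```bash
python3 -m jog '[[-0.01,-0.002,0,-5,20],[-0.03,-0.006,0,-12,20],[-0.055,-0.01,0,-20,20],[-0.08,-0.016,0,-28,20],[-0.105,-0.021,0,-36,20],[-0.13,-0.026,0,-44,20],[-0.155,-0.03,0,-52,20],[-0.18,-0.035,0,-60,20]]';  python3 go.py 522 177 170 24
```

```text
time: 6.4
tool_pos: [496.8, 27.4, 178.3]
tcp_rot: [180.0, -0.3, -27.3]
ft_force: [0.3, -1.0, -6.8]
finger_gap: 24.3
shift [-0.0463 -0.1445  0.008 ] turn [  0.27  -0.2  -51.32] t 6.4 pos [496.8  27.4 178.3] [179.99  -0.33 -27.32] F [ 0.3 -1.  -6.8] M [ 0.02 -0.06  0.03] gap 24.3 q [ -3.  -6. 107.  -0.  79.  25.]
```

```bash
python3 -m jog '[[-0.008,-0.024,0.001,-8,20],[-0.015,-0.048,0.002,-16,20],[-0.022,-0.07,0.003,-24,20],[-0.03,-0.095,0.004,-32,20],[-0.038,-0.118,0.006,-40,20],[-0.043,-0.135,0.008,-46,20],[-0.0463,-0.1445,0.008,-51.3,20],[-0.0463,-0.1445,0.008,-51.3,20]]';python3 -m jog '[[0,0,0.02,0,20],[0,0,0.03,0,20],[0,0,0.03,0,20]]';  python3 go.py 522 177 140 24
python3 - <<'E'
from h import *
a=r.snapshot("top");b=r.snapshot("side");save(a,"t2.png");save(b,"s2.png")
A=a["image"][120:280,170:310,::-1];B=b["image"][110:250,230:370,::-1]
cv2.imwrite("pics/v4.png",np.hstack([cv2.resize(A,(400,457),interpolation=2),cv2.resize(B,(400,457),interpolation=2)]))
E
```

```text
time: 7.2
tool_pos: [520.1, 177.9, 166.3]
tcp_rot: [179.8, 0.1, 24.2]
ft_force: [-0.3, -0.6, -6.6]
finger_gap: 24.9
time: 7.5
tool_pos: [517.5, 176.6, 132.4]
tcp_rot: [179.9, 0.5, 24.0]
ft_force: [-0.9, -0.5, -6.7]
finger_gap: 24.9
shift [ 0.0042  0.0015 -0.0076] turn [0.13 0.47 0.04] t 7.5 pos [517.5 176.6 132.4] [179.87   0.47  24.04] F [-0.9 -0.5 -6.7] M [ 0.01  0.03 -0.02] gap 24.9 q [ 14.   5. 101.  -0.  75. -10.]
```

View pics/v4.png

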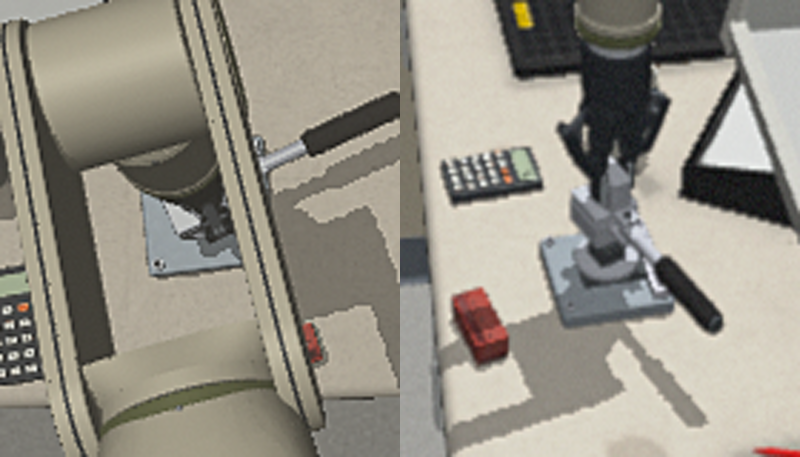

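The wrench hangs level above the bolt with its handle towards -y and a little +x. The black grip shows in both views (top crop 350,125; side crop 690,293). I'll fit it to get the offset along the handle.

```bash
cat > f2.py <<'E'
from fit import *
from scipy.spatial.transform import Rotation as Ro
a=r.snapshot("top");b=r.snapshot("side");s=r.sense();t=s["tool_pos"];yaw=np.radians(s["tcp_rot"][2]-90);z=t[2]-63.9
d=np.array([np.cos(yaw),np.sin(yaw)]);g=t[:2]+d*153
print(t,np.degrees(yaw))
for n,ps in (("top",[a]),("side",[b]),("both",[a,b])):
    rs=[roi(p,[*g,z+28],27) for p in ps]
    e=t[:2]-12*d
    x,f=fit(ps,GRIP,z,[(e[0]-15,e[0]+15),(e[1]-15,e[1]+15),(yaw-.06,yaw+.06)],rs,[None]*2)
    v=x[:2]-t[:2];print(n,x[:2],np.degrees(x[2]),f,"along",v@d,"across",v@[-d[1],d[0]])
for p in(a,b):
  for l,h in(("handle_grip",28),("grip_block",55)):
    for q in r.pinpoint(p,l)[:1]: X=atz(p,q["uv"],z+h)[:2]-t[:2];print(l,q["conf"],"along",X@d,"across",X@[-d[1],d[0]])
E
python3 f2.py
```

```text
[520.71746696 177.58678739 137.13234416] -65.8927372321333
top [515.46123813 188.71777762] -66.94497771308619 13.581907353222363 along -12.307058611466719 across -0.2513829169939494
side [511.66190524 192.4715742 ] -65.91107165453133 28.513659679239947 along -17.28528105486853 across -2.1861233304938406
both [514.98396516 189.25784971] -66.79823664220545 42.47043927440524 along -12.994967228490443 across -0.4664389236775967
handle_grip 0.89 along 157.07963906069355 across -5.036557358690199
grip_block 0.75 along -0.8928933600928185 across -5.737496142622115
handle_grip 0.68 along 147.64604837074765 across 3.5923402012636965
grip_block 0.69 along 1.132034602680409 across -6.222228610895332
```

```bash
python3 go.py 522.1 176.3 122 24
```

```text
shift [0.0007 0.0019 0.0152] turn [ 0.2  -0.    0.15] t 7.9 pos [520.7 177.8 137.2] [179.8   -0.    24.15] F [-0.2  0.1 -6.5] M [-0.01 -0.01 -0.02] gap 24.2 q [ 14.   5. 101.  -0.  75. -10.]
```

```bash
python3 -m jog '[[0.0007,0.0019,0.005,0,20],[0.0007,0.0019,0.01,0,20],[0.0007,0.0019,0.015,0,20],[0.0007,0.0019,0.015,0,20],[0.0007,0.0019,0.015,0,20]]'; python3 go.py 522.1 176.3 112 24;
```

```text
time: 8.4
tool_pos: [521.7, 176.3, 121.7]
tcp_rot: [179.8, 0.1, 24.2]
ft_force: [-0.8, -0.7, -6.1]
finger_gap: 24.8
shift [0.0004 0.0001 0.0097] turn [0.19 0.06 0.15] t 8.4 pos [521.7 176.3 121.7] [1.7981e+02 6.0000e-02 2.4150e+01] F [-0.8 -0.7 -6.1] M [-0.01 -0.03 -0.01] gap 24.8 q [ 13.   6. 101.  -0.  73. -11.]
```

```bash
python3 -m jog '[[0.0004,0,0.003,0,20],[0.0004,0,0.006,0,20],[0.0004,0,0.008,0,20],[0.0004,0,0.0095,0,20],[0.0004,0,0.0095,0,20]]'; python3 go.py 522.1 176.3 98 24;
```

```text
time: 8.9
tool_pos: [521.9, 176.3, 111.8]
tcp_rot: [179.8, 0.1, 24.1]
ft_force: [0.2, -0.2, -6.6]
finger_gap: 24.2
shift [0.0002 0.0001 0.0138] turn [0.18 0.09 0.15] t 8.9 pos [521.9 176.3 111.8] [1.7982e+02 9.0000e-02 2.4150e+01] F [ 0.2 -0.2 -6.6] M [0.05 0.02 0.  ] gap 24.2 q [ 13.   7. 102.  -0.  72. -11.]
```

```bash
python3 -m jog '[[0,0,0.004,0,20],[0,0,0.008,0,20],[0,0,0.011,0,20],[0,0,0.013,0,20],[0,0,0.0135,0,20],[0,0,0.0135,0,20]]'; python3 go.py 522.1 176.3 98 24;
```

```text
time: 9.5
tool_pos: [521.9, 176.2, 98.3]
tcp_rot: [179.8, 0.1, 24.1]
ft_force: [0.5, -1.1, -5.9]
finger_gap: 24.7
shift [0.0002 0.     0.0003] turn [0.18 0.09 0.14] t 9.5 pos [521.9 176.2  98.3] [1.7982e+02 9.0000e-02 2.4140e+01] F [ 0.5 -1.1 -5.9] M [-0.04 -0.02  0.05] gap 24.7 q [ 13.   7. 102.  -0.  71. -11.]
```

Fully down with no resistance. I'll press lightly to make sure it is seated.

```bash
python3 -m jog '[[0,0,0.001,0,20],[0,0,0.002,0,20],[0,0,0.002,0,20]]'; python3 go.py 522.1 176.3 98 24;
```

```text
time: 9.8
tool_pos: [522.2, 176.1, 98.0]
tcp_rot: [179.8, 0.1, 24.1]
ft_force: [-5.9, -4.3, 8.3]
finger_gap: 24.6
shift [-0.0001 -0.0002 -0.    ] turn [0.21 0.07 0.15] t 9.8 pos [522.2 176.1  98. ] [1.7979e+02 7.0000e-02 2.4150e+01] F [-5.9 -4.3  8.3] M [-0.46  1.54  0.13] gap 24.6 q [ 13.   8. 102.  -0.  70. -11.]
```

```bash
python3 -m jog '[[0,0,-0.002,0,22],[0,0,-0.002,0,25],[0,0,-0.002,0,60],[0,0,-0.002,0,100],[0,0,-0.002,0,100],[0,0,-0.03,0,100],[0,0,-0.065,0,100],[0,0,-0.1,0,100]]'; python3 go.py 584 37 150 24;
```

```text
time: 10.6
tool_pos: [521.9, 176.5, 198.9]
tcp_rot: [179.8, 0.1, 24.1]
ft_force: [0.2, 0.9, 0.1]
finger_gap: 85.3
shift [-0.0003  0.1525  0.0495] turn [0.2  0.1  0.14] t 10.6 pos [521.9 176.5 198.9] [1.798e+02 1.000e-01 2.414e+01] F [0.2 0.9 0.1] M [ 0.01 -0.05  0.05] gap 85.3 q [ 13.   2.  97.  -0.  81. -11.]
```

```bash
python3 -m jog '[[0,0,0,0,100]]';python3 - <<'E'
from fit import *
a=r.snapshot("top");b=r.snapshot("side");save(a,"t3.png");save(b,"s3.png")
A=a["image"][120:280,170:330,::-1];B=b["image"][110:270,230:390,::-1]
cv2.imwrite("pics/v5.png",np.hstack([cv2.resize(A,(400,400),interpolation=2),cv2.resize(B,(400,400),interpolation=2)]))
y=np.radians(-66)
for ps in([a],[b],[a,b]):
    rs=[roi(p,[584,37,62],27) for p in ps]
    x,f=fit(ps,GRIP,34,[(500,532),(172,202),(y-.15,y+.15)],rs,[None]*2);print(x[:2],np.degrees(x[2]),f)
E
python3 go.py 584 37 150 24;
```

```text
time: 10.7
tool_pos: [525.3, 177.3, 205.6]
tcp_rot: [179.7, -0.5, 24.2]
ft_force: [1.0, 0.4, 0.5]
finger_gap: 86.0
[518.40470065 187.77849038] -67.87436907308764 14.078090927386956
[514.73505703 190.99980983] -67.36949616226741 24.543660613936343
[517.82991402 189.47259592] -68.00609395837888 39.01146916688894
shift [-0.0016  0.1522  0.0513] turn [ 0.24 -0.1   0.15] t 10.8 pos [523.  176.7 200.7] [ 1.7976e+02 -1.0000e-01  2.4150e+01] F [-0.4  0.1 -0.7] M [-0.01  0.   -0.07] gap 85.4 q [ 13.   2.  97.  -0.  81. -11.]
```

View pics/v5.png

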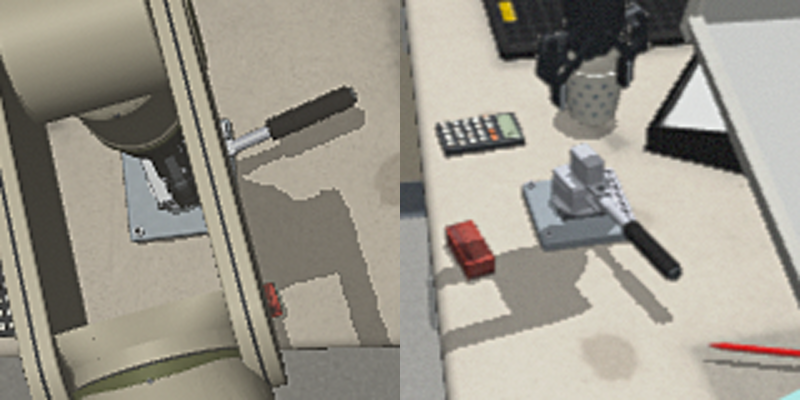

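The wrench sits flush on the washer, handle at about -67° (grip in the top crop at 313,113). Next I'll straddle the grip with the jaws.

```bash
python3 -m jog '[[0,0.03,0.01,0,100],[0,0.07,0.03,0,100],[0,0.11,0.05,0,100],[-0.003,0.1525,0.05,0,100],[-0.003,0.1525,0.05,0,100],[-0.003,0.1525,0.05,0,100]]';  python3 go.py 582 36 72 23
```

```text
time: 11.4
tool_pos: [582.1, 35.4, 149.6]
tcp_rot: [179.8, 0.0, 24.0]
ft_force: [-0.4, 0.5, 0.0]
finger_gap: 85.6
shift [ 0.0002 -0.0008  0.0776] turn [0.15 0.03 1.02] t 11.4 pos [582.1  35.4 149.6] [1.7985e+02 3.0000e-02 2.4010e+01] F [-0.4  0.5  0. ] M [-0.01  0.02 -0.  ] gap 85.6 q [ -1.   9.  95.  -0.  76. -25.]
```

```bash
python3 -m jog '[[0,0,0.03,1,100],[0,0,0.06,1,100],[0,0,0.0775,1,100],[0,0,0.0775,1,100],[0,0,0.0775,1,80],[0,0,0.0775,1,60],[0,0,0.0775,1,60],[0,0,0.0775,1,60]]';  python3 go.py 582 36 72 23
```

```text
time: 12.2
tool_pos: [583.0, 35.3, 73.4]
tcp_rot: [179.8, -0.1, 23.0]
ft_force: [-1.0, 1.5, 0.3]
finger_gap: 51.2
shift [-0.0006 -0.001   0.0014] turn [ 0.2  -0.08  0.02] t 12.2 pos [583.   35.3  73.4] [ 1.798e+02 -8.000e-02  2.302e+01] F [-1.   1.5  0.3] M [-0.03 -0.03 -0.  ] gap 51.2 q [ -1.  14.  98.  -0.  68. -24.]
```

```bash
python3 -m jog '[[-0.0029,0,0,1,60],[-0.0058,-0.0001,0,2,60],[-0.0087,-0.0002,0,3,60],[-0.0116,-0.0004,0,4,60],[-0.0145,-0.0006,0,5,60],[-0.0173,-0.0009,0,6,60]]';  python3 go.py 582 36 72 23;  python3 -m jog '[[-0.0029,0,0,1,60],[-0.0058,-0.0001,0,2,60],[-0.0087,-0.0002,0,3,60],[-0.0116,-0.0004,0,4,60]]';  python3 go.py 582 36 72 23
```

```text
time: 12.8
tool_pos: [566.5, 29.2, 73.3]
tcp_rot: [179.8, -0.1, 16.9]
ft_force: [2.5, -1.4, -0.6]
finger_gap: 51.4
shift [ 0.0168 -0.0019  0.0014] turn [ 0.21 -0.09 -6.07] t 12.8 pos [566.5  29.2  73.3] [ 1.798e+02 -1.100e-01  1.693e+01] F [ 2.5 -1.4 -0.6] M [-0.01 -0.08  0.  ] gap 51.4 q [ -2.  11. 100.  -0.  68. -19.]
time: 13.2
tool_pos: [555.1, 26.2, 73.4]
tcp_rot: [179.8, -0.1, 12.8]
ft_force: [1.4, 0.3, -0.1]
finger_gap: 51.4
shift [ 0.0284 -0.0036  0.0014] turn [  0.22  -0.1  -10.15] t 13.2 pos [555.1  26.2  73.4] [ 1.798e+02 -1.300e-01  1.285e+01] F [ 1.4  0.3 -0.1] M [-0.1  -0.21 -0.01] gap 51.4 q [ -2.  10. 102.  -0.  68. -15.]
```

```bash
python3 -m jog '[[-0.0029,0,0,1,60],[-0.0058,-0.0001,0,2,60],[-0.0087,-0.0002,0,3,60],[-0.0116,-0.0004,0,4,60]]';  python3 -m jog '[[-0.0029,0,0,1,60],[-0.0058,-0.0001,0,2,60],[-0.0087,-0.0002,0,3,60],[-0.0087,-0.0002,0,3,60]]';  python3 go.py 582 36 72 23
```

```text
time: 13.6
tool_pos: [543.6, 23.9, 73.4]
tcp_rot: [179.8, -0.2, 8.8]
ft_force: [2.6, -0.2, -0.7]
finger_gap: 51.2
time: 14.0
tool_pos: [534.6, 22.7, 73.4]
tcp_rot: [179.8, -0.2, 5.7]
ft_force: [2.1, -1.1, -0.5]
finger_gap: 51.4
shift [ 0.0485 -0.0085  0.0015] turn [  0.22  -0.1  -17.29] t 14.0 pos [534.6  22.7  73.4] [ 1.7982e+02 -1.6000e-01  5.7100e+00] F [ 2.1 -1.1 -0.5] M [-0.09 -0.15  0.01] gap 51.4 q [ -3.   7. 106.  -0.  67.  -9.]
```

```bash
python3 -m jog '[[-0.0029,0,0,1,60],[-0.0058,-0.0001,0,2,60],[-0.0087,-0.0002,0,3,60],[-0.0087,-0.0002,0,3,60]]';  python3 -m jog '[[-0.0029,0,0,1,60],[-0.0058,-0.0001,0,2,60],[-0.0087,-0.0002,0,3,60],[-0.0087,-0.0002,0,3,60]]';  python3 go.py 582 36 72 23
```

```text
time: 14.4
tool_pos: [525.5, 22.0, 73.3]
tcp_rot: [179.8, -0.1, 2.7]
ft_force: [0.7, -1.1, -0.4]
finger_gap: 51.3
time: 14.8
tool_pos: [516.4, 21.7, 73.3]
tcp_rot: [179.8, -0.1, -0.4]
ft_force: [1.3, -0.5, 0.4]
finger_gap: 51.4
shift [ 0.0655 -0.0148  0.0014] turn [  0.22  -0.06 -23.4 ] t 14.8 pos [516.4  21.7  73.3] [ 1.7982e+02 -1.4000e-01 -4.0000e-01] F [ 1.3 -0.5  0.4] M [-0.13 -0.24 -0.02] gap 51.4 q [ -3.   4. 109.  -0.  67.  -3.]
```

```bash
python3 -m jog '[[-0.0029,0,0,1,60],[-0.0058,-0.0001,0,2,60],[-0.0087,-0.0002,0,3,60],[-0.0087,-0.0002,0,3,60]]';  python3 -m jog '[[-0.0029,0,0,1,60],[-0.0058,-0.0001,0,2,60],[-0.0087,-0.0002,0,3,60],[-0.0087,-0.0002,0,3,60]]';  python3 go.py 582 36 72 23
```

```text
time: 15.2
tool_pos: [507.3, 21.9, 73.2]
tcp_rot: [179.8, -0.1, -3.4]
ft_force: [1.2, -1.3, 0.4]
finger_gap: 50.9
time: 15.6
tool_pos: [498.6, 22.7, 73.4]
tcp_rot: [179.8, -0.2, -6.5]
ft_force: [3.7, -1.1, -0.1]
finger_gap: 51.7
shift [ 0.0813 -0.0227  0.0016] turn [  0.24  -0.08 -29.5 ] t 15.6 pos [498.6  22.7  73.4] [179.83  -0.18  -6.5 ] F [ 3.7 -1.1 -0.1] M [-0.16 -0.61 -0.05] gap 51.7 q [ -3.   1. 111.  -0.  67.   3.]
```

```bash
python3 -m jog '[[-0.0029,0,0,1,60],[-0.0044,0,0,1.5,60],[-0.0044,0,0,1.5,60]]';  python3 -m jog '[[-0.0029,0,0,1,60],[-0.0044,0,0,1.5,60],[-0.0044,0,0,1.5,60]]';  python3 go.py 582 36 72 23
```

```text
time: 15.9
tool_pos: [494.8, 23.2, 73.7]
tcp_rot: [179.9, -0.3, -8.0]
ft_force: [6.0, -0.9, -1.2]
finger_gap: 51.2
time: 16.2
tool_pos: [491.1, 23.8, 73.9]
tcp_rot: [179.9, -0.4, -9.5]
ft_force: [6.1, -0.9, -2.0]
finger_gap: 51.4
shift [ 0.0876 -0.0271  0.0025] turn [  0.31  -0.25 -32.54] t 16.2 pos [491.1  23.8  73.9] [179.87  -0.38  -9.54] F [ 6.1 -0.9 -2. ] M [-0.16 -1.01  0.06] gap 51.4 q [ -3.   0. 113.  -0.  67.   7.]
```

```bash
python3 -m jog '[[-0.0029,0,0,1.2,60],[-0.0044,0,0,2,60],[-0.0044,0,0,2,60]]';  python3 -m jog '[[-0.0029,0,0,1.2,60],[-0.0044,0,0,2,60],[-0.0044,0,0,2,60]]';  python3 go.py 582 36 72 23
```

```text
time: 16.5
tool_pos: [487.3, 24.7, 74.1]
tcp_rot: [179.9, -0.5, -11.6]
ft_force: [6.7, 0.2, -2.2]
finger_gap: 51.2
time: 16.8
tool_pos: [483.5, 25.7, 74.2]
tcp_rot: [180.0, -0.6, -13.6]
ft_force: [5.9, -0.9, -1.9]
finger_gap: 51.2
shift [ 0.0933 -0.0332  0.0031] turn [  0.37  -0.42 -36.6 ] t 16.8 pos [483.5  25.7  74.2] [179.96  -0.56 -13.6 ] F [ 5.9 -0.9 -1.9] M [-0.05 -1.01  0.05] gap 51.2 q [ -3.  -1. 114.  -0.  67.  11.]
```

```bash
python3 -m jog '[[-0.0029,0,0,1.2,60],[-0.0044,0,0,2,60],[-0.0044,0,0,2,60]]';  python3 -m jog '[[-0.0029,0.0002,0,1.2,60],[-0.0044,0.0002,0,2,60],[-0.0044,0.0002,0,2,60]]';  python3 go.py 582 36 72 23
python3 - <<'E'
from fit import *
a=r.snapshot("top");b=r.snapshot("side");save(a,"t4.png");save(b,"s4.png")
A=a["image"][120:280,170:330,::-1];B=b["image"][130:250,230:350,::-1]
cv2.imwrite("pics/v6.png",np.hstack([cv2.resize(A,(400,400),interpolation=2),cv2.resize(B,(400,400),interpolation=2)]))
E
```

```text
time: 17.1
tool_pos: [479.7, 26.8, 74.4]
tcp_rot: [-180.0, -0.6, -15.6]
ft_force: [6.9, -1.0, -3.1]
finger_gap: 51.3
time: 17.4
tool_pos: [475.9, 28.1, 74.5]
tcp_rot: [-179.9, -0.7, -17.6]
ft_force: [7.7, 0.7, -3.2]
finger_gap: 51.5
shift [ 0.0986 -0.0397  0.0037] turn [  0.41  -0.59 -40.65] t 17.4 pos [475.9  28.1  74.5] [-179.93   -0.71  -17.65] F [ 7.7  0.7 -3.2] M [ 0.03 -1.01  0.11] gap 51.5 q [ -3.  -3. 115.  -0.  67.  15.]
```

View pics/v6.png

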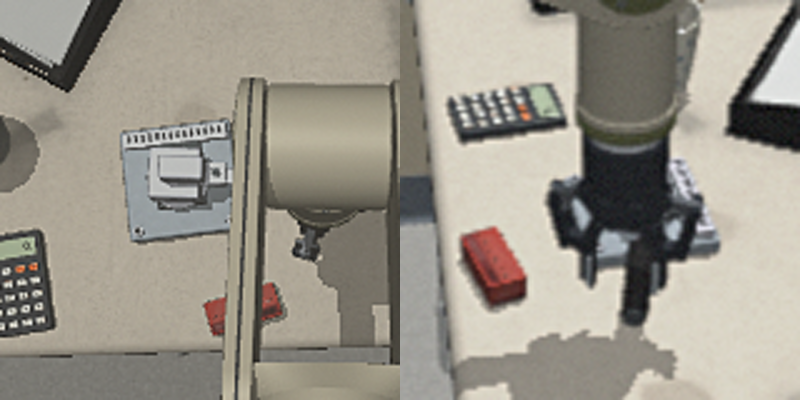

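```bash
python3 - <<'E'
from fit import *
a=r.snapshot("top");R=roi(a,[517,188,70],16)
for z in(34,):
    x,f=fit([a],HEAD,z,[(507,527),(178,198),(-1.9,-1.3)],[R],[None]);print(x[:2],np.degrees(x[2]),f)
# grip block top only edges: 
g=cv2.resize(a["image"][R[1]:R[3],R[0]:R[2],::-1],None,fx=12,fy=12,interpolation=2)
cv2.imwrite("pics/v7.png",g)
E
```

```text
[522.19042171 197.98816003] -104.64047845136892 33.27364419195913
```

View pics/v7.png

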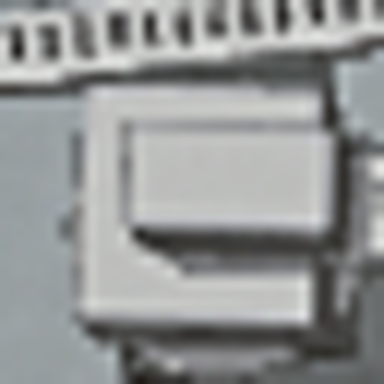

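The head sits at about -93° (its edge slopes 3° in the crop) while the handle is at about -102.6°, so the break-over is around 0.165 rad. A touch more for margin, a hold, then I'll ease back.

```bash
python3 -m jog '[[-0.002,0,0,1,60],[-0.003,0,0,1.4,60],[-0.003,0,0,1.4,60],[-0.003,0,0,1.4,60]]';  python3 go.py 582 36 72 23; python3 -m jog '[[0.003,0,0,-1.2,60],[0.006,0,0,-2.4,60],[0.009,0,0,-3.6,60],[0.012,0,0,-4.8,60],[0.015,0,0,-6,60],[0.018,0,0,-7,60],[0.021,0,0,-8,60],[0.024,0,0,-9,60]]';  python3 go.py 582 36 72 23
```

```text
time: 17.95
tool_pos: [473.9, 29.0, 74.6]
tcp_rot: [-179.9, -0.8, -19.0]
ft_force: [7.0, -1.9, -2.9]
finger_gap: 51.4
shift [ 0.0999 -0.0419  0.0041] turn [  0.44  -0.68 -42.02] t 17.95 pos [473.9  29.   74.6] [-179.87   -0.8   -19.02] F [ 7.  -1.9 -2.9] M [-0.11 -1.11  0.08] gap 51.4 q [ -3.  -3. 116.  -0.  67.  16.]
time: 18.75
tool_pos: [496.8, 21.7, 74.9]
tcp_rot: [-179.9, -0.8, -10.0]
ft_force: [3.1, 2.2, -2.0]
finger_gap: 51.5
shift [ 0.0814 -0.0288  0.0041] turn [  0.4   -0.73 -32.97] t 18.75 pos [496.8  21.7  74.9] [-179.94   -0.83   -9.97] F [ 3.1  2.2 -2. ] M [ 0.34 -0.6   0.08] gap 51.5 q [ -3.   0. 112.  -0.  67.   7.]
```

```bash
python3 -m jog '[[0.003,0,0,-0.5,60],[0.006,0,0,-1,60],[0.009,0,0,-2,60],[0.012,0,0,-3,60],[0.016,0,0,-4,60],[0.016,0,0,-4,60]]';  python3 go.py 513 22 150 -3
```

```text
time: 19.35
tool_pos: [512.9, 18.7, 75.2]
tcp_rot: [180.0, -0.8, -5.9]
ft_force: [0.2, -0.0, 1.4]
finger_gap: 51.4
shift [ 0.0008 -0.0032 -0.0748] turn [ 0.05 -0.83 -2.93] t 19.35 pos [512.9  18.7  75.2] [179.99  -0.83  -5.93] F [ 0.2 -0.   1.4] M [-0.01  0.01 -0.  ] gap 51.4 q [ -4.   3. 110.  -0.  67.   2.]
```

```bash
python3 -m jog '[[0,0,0,0,80],[0,0,0,0,100],[0,0,0,0,100],[0,0,-0.02,0,100],[0,0,-0.05,0,100],[0,0,-0.09,0,100],[0,0,-0.13,0,100],[0,0,-0.17,0,100]]'; python3 -m jog '[[0,0.04,0,0,100],[0,0.08,0,0,100],[0,0.12,0,0,100],[0,0.16,0,0,100],[0,0.2,0,0,100],[0,0.24,0,0,100],[0,0.24,0,0,100],[0,0.24,0,0,100]]'
python3 - <<'E'
from fit import *
a=r.snapshot("top");b=r.snapshot("side");save(a,"t5.png");save(b,"s5.png")
A=a["image"][130:270,140:340,::-1];B=b["image"][120:260,220:360,::-1]
cv2.imwrite("pics/v8.png",np.hstack([cv2.resize(A,(440,308),interpolation=2),cv2.resize(B,(308,308),interpolation=2)]))
for l in("mug","calculator","staple_box"): print(l,[q["uv"] for p in(a,b) for q in r.pinpoint(p,l)[:1]])
rs=[roi(p,[512,23,62],27) for p in(a,)]
x,f=fit([a],GRIP,34,[(500,532),(172,202),(-1.8,-1.4)],rs,[None]);print(x[:2],np.degrees(x[2]),f)
E
```

```text
time: 20.15
tool_pos: [510.0, 19.1, 246.7]
tcp_rot: [180.0, -0.8, -5.9]
ft_force: [0.1, -0.2, 0.5]
finger_gap: 85.7
time: 20.95
tool_pos: [484.8, -220.2, 246.5]
tcp_rot: [-180.0, -0.8, -6.1]
ft_force: [0.7, -0.4, -0.4]
finger_gap: 85.5
mug [[159.8, 177.5], [304.8, 155.5]]
calculator [[177.1, 232.5], [261.3, 166.5]]
staple_box [[265.5, 241.8], [257.4, 210.5]]
[516.93071329 186.58395159] -89.85381210466625 11.77692066251912
```

View pics/v8.png

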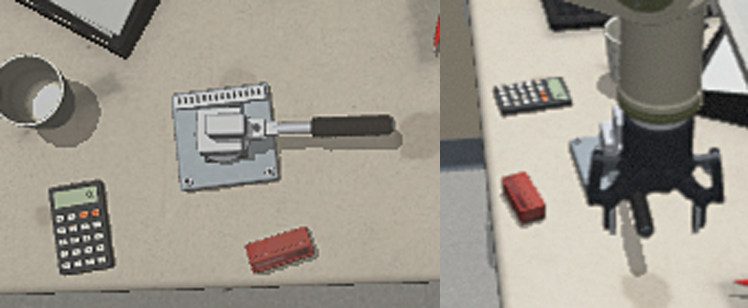

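The top view shows the head flat on the washer, the handle straight and in line with it (fit: socket at 517, 187; yaw -90°), and the bystanders where they were. The arm is well clear, so I'm handing in.

```bash
python3 -c "
from bench import r
print(r.sense()['ft_force'],r.sense()['time']);print(r.hand_in())"
```

```text
[-0.60221552  0.77529962 -1.35846285] 21.35
the job is handed in; nothing more can be done
None
```

I fitted the wrench onto the bolt, turned its handle clockwise until it broke over, let it spring straight and handed the job in at about 21 s. The hand-in gives no verdict, and I could not read the hinge angle or the bolt twist directly, so the figures below are worked out from force and pictures.

- **Fit:** I gripped the wrench by its block and lowered it onto the bolt with the handle at about -66°. It met no resistance until a light press found the washer.
- **Tightening:** I turned the handle with the jaws straddling the grip. The force was about 2 N while the bolt turned freely. It then rose and stayed at about 6 to 7.7 N over some 21 mm of travel. That puts the break-over at about 0.19 rad, past the click at 0.10 and short of the end stop at 0.32.
- **Over-tightening:** I saw no jump in force. At that force the torque on the bolt was about 1.0 to 1.3 N m, against the 2.2 N m limit.
- **Last checks:** I backed off until the force was near zero and moved the arm clear. In the final top view the handle is straight and in line with the head. The socket fit came out within about 2 mm of where I measured the bolt. The mug, calculator and staple box show no visible movement.

**Checks that disagreed:**
- Side-view fits differed from the top view by up to 5 mm, so I relied mainly on the top view.
- The silhouette fit of the head's yaw during break-over failed, so I read it by eye from an image crop as about -93°. That matches the angle from the force and position readings.
- The tool rose about 1.5 mm while pushing, which would tilt the wrench by only about 0.01 rad.

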